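# Shut the tote's spout and tip the nuts into its corner

## Robot

A 7-joint arm with a two-finger parallel gripper is mounted at the origin on the work surface. World frame = base frame: x ahead of the robot, y to its left, z up, the work surface at z = 0. Lengths are in m, angles in rad, forces in N, time in s.
With the tool pointing down it reaches from about 0.375 to 0.925 m from the base axis. Payload 3.1 kg.
Tool frame: the origin (TCP) lies between the finger pads; the fingertips stand 17 mm ahead of it and the grasp point (between the pads) lies 2 mm behind it; z points along the fingers, y is the direction in which the jaws open and shut (so a half turn about z gives the same grasp; the last joint's range is limited). The gripper opens to 85 mm and grips with 20 to 120 N. Pads are 22 mm wide; open, the fingers measure 114 mm over their backs; the gripper's body (76 mm by 85 mm) begins 54 mm behind the grasp point. The pads swing forward as they close: fully open they stand 13 mm farther back than shut.
Start: joints at [1.025, 0.383, 0.044, 1.598, -0.018, 1.161, -0.05], TCP at [0.281, -0.586, 0.216] pointing down, gripper open.
Joint ranges: [-2.61, 2.61], [-0.41, 2.15], [-1.48, 1.57], [0, 2.5], [-1.57, 4.71], [0.05, 1.97], [-2.85, 2.85]. Speed limits (rad/s): [2.79, 2.79, 3.14, 3.14, 3.14, 3.14, 3.14].

## Interface

Orientations are given as a 3x3 rotation matrix whose columns are the frame's x, y, z axes.
In Python, from workcell import manip, telemetry, cams, models gives the robot as it stands. The module is installed in compiled form; this text tells all that it offers. Calls block until the motion is done:
- manip.move_ptp(position, orientation): joint-space move of the TCP to a pose.
- manip.servo_line(position, speed=0.15, rot=None, max_force=None): straight line of the TCP; rot=None keeps the orientation; speed is the mean speed in m/s. With max_force (N) it stops when the force on the tool has changed by that much, and returns True; else False.
- manip.move_j(angles): joint-space move.
- manip.set_gripper(opening, grasp_force=None): finger opening in m; grasp_force is the grip in N (None keeps the last); returns when the fingers have stopped.
- manip.pause(seconds).
- manip.ik(position, orientation): joint angles nearest the present ones, or None.
- telemetry.get_obs(): the state.
- cams.grab_frame(name): name is "side" or "top"; returns a dict with "frame" (400x640x3 uint8, red, green, blue), "mtx" (3x3 intrinsics, pixels), "D" ([k1, k2, p1, p2, k3] as OpenCV has them; the pictures are not rectified), "rvec" (rotation vector, rad) and "tvec" (3), from world to camera coordinates, as OpenCV has them. Camera axes: x right, y down, z forward; pixel columns grow to the right and rows downward; lengths in m; the calibration is good to about 2 mm. A picture is of the moment at which its call begins. There is no depth.
A pose or a line that the arm cannot do raises manip.Unreachable and nothing moves.
- manip.close_job(): hands the job in, once; it reports no verdict.
Trained networks look in a picture, given as the dict that the camera call returned (one of the last four; its "shot" number tells which), for a name from the list of things; names that differ only in an ending like _2 or _b are one class to them, and where a whole thing is asked for, a point or a joint stands for the part that bears it (a point fixed in the world has none). Each returns a list of dicts, best first, with "confidence" (0 to 1); they miss things now and then, are a little off and sometimes report something else, mostly with a low value. They report only what shows in the picture. A call takes as long as a camera call.
- models.recognise(picture, query): "centre" ([column, row] in pixels, amid what is visible of it).
The state is a dict: "clock": time; "qpos": joint angles; "qvel": joint speeds; "tau": joint torques, N m; "eef_pos": TCP position; "orientation": TCP orientation; "wrist_force": force on the tool from outside, world axes, zero at the start; "wrist_torque": the same for the moment, N m; "width": finger opening in m.
Only numpy, scipy, OpenCV 4.12 (cv2) and the standard library are available. Lean on these libraries where they do the work, as an engineer would, in place of code of your own. Each camera call takes 0.05 s, during which the arm holds its last target.

## Task

Stand the blue-headed gate pin in the bore at the open corner (spout) of the grey tote, fully home, and let go of it while the tote still stands on the cart. Then take the tote by its black carry bar, lift it a good 5 cm clear of everything and tilt it, open corner down, until all three brass nuts have slid together against the pin in that corner, none lost. Finish while holding the tote still in the air, clearly tilted, with the nuts gathered there; do not disturb the glass cup, the red bite block or the white model.

Things in the scene. Friction and masses are not known exactly. Their poses are not given: they have to be found in the camera images.
- tote: Loose grey counting tote, 210 (x) x 140 (y) mm, 0.24 to 0.38 kg. Origin: centre of its underside; z up. Floor 20 mm thick, walls 5 mm thick, tops 44 mm above the underside. The corner at -x, +y is the open spout: both walls stop 26 mm short of the inner corner, wall ends blue. Without the pin nuts slide out there. Black carry bar over the middle, along y.
- tote_bore (a point): Centre of the mouth of the tote's blind bore, on the tote's inner floor in the spout, at (-87, 52, 20) mm in the tote's frame. Bore 16 mm wide, 16 mm deep, slightly chamfered.
- tote_bar (a point): Middle of the carry bar's centre line, at (0, 0, 108) mm in the tote's frame. The bar runs along the tote's y, 140 mm long, section 14 x 14 mm, on a 14 mm wide post in the middle of each long wall, rigid with the tote. Grip it here from above, fingers closing along the tote's x.
- tote_foot (a point): Outer bottom corner of the tote under the spout, at (-105, 70, 0) mm in the tote's frame: the lowest point when the tote is tilted spout down.
- pin: Gate pin, 80 mm long, 0.06 kg: steel shank 14 mm across, chamfered foot, blue head 18 mm across on the top 28 mm. Origin: centre of its foot; z towards the head. Starts loose and upright in the parking block, foot 10 mm above the cart, 20 mm deep. Fully home in the tote its foot is 4 mm and its top 84 mm above the tote's underside; 2 mm of play, it may lean up to 15 degrees when tilted.
- park: Fixed white parking block, 60 x 60 x 30 mm high, with one bore 16 mm wide and 20 mm deep in the middle of its top. Origin: centre of its underside.
- nut1: One of three loose brass nuts, discs 20 mm across and 9 mm high, 20 g, lying in the half of the tote away from the spout. Origin: centre of its underside. Polished: they start to slide on the tote's floor at a tilt of about 8 to 13 degrees, and along its walls at up to twice that; 30 to 35 degrees towards the spout corner brings all down.
- nut2: One of three loose brass nuts, discs 20 mm across and 9 mm high, 20 g, lying in the half of the tote away from the spout. Origin: centre of its underside. Polished: they start to slide on the tote's floor at a tilt of about 8 to 13 degrees, and along its walls at up to twice that; 30 to 35 degrees towards the spout corner brings all down.
- nut3: One of three loose brass nuts, discs 20 mm across and 9 mm high, 20 g, lying in the half of the tote away from the spout. Origin: centre of its underside. Polished: they start to slide on the tote's floor at a tilt of about 8 to 13 degrees, and along its walls at up to twice that; 30 to 35 degrees towards the spout corner brings all down.
- cup: Bystander: glass cup, 72 mm across, 90 mm high. Origin: centre of its underside.
- bite: Bystander: red rubber bite block, 50 x 28 x 22 mm high. Origin: centre of its underside.
- model: Bystander: white resin tooth model, about 66 x 62 x 33 mm high. Origin: centre of its underside.

How it is judged:
By the outcome, as a careful person would: the job done as asked, in the order asked, and still so for the second after the job is handed in, while the arm keeps its last pose, push and grip.
It also fails if it takes over 48 s, if anything falls off the work surface, if the arm or the gripper's body presses on something with over 40 N, if the wrist force passes 120 N, or if a joint passes its speed limit or range.

## Working session

There is one attempt and no reset: what is moved stays moved. The work goes in short steps, each a Python script; the robot and the scene stay as the last script left them, time stands still between calls to the robot, and variables do not carry over. Pictures are saved under pics/ and viewed, and the job is handed in when it is done.

```bash
mkdir -p pics; ls; python3 - <<'E'
from workcell import manip, telemetry, cams, models
import cv2
o=telemetry.get_obs(); print(o['clock'],o['eef_pos'],o['orientation'],o['width'])
for n in ['side','top']:
    p=cams.grab_frame(n); cv2.imwrite(f'pics/{n}0.png',p['frame'][:,:,::-1])
    print(n,p['shot'],p['mtx'].tolist() if hasattr(p['mtx'],'tolist') else p['mtx'],p['D'],p['rvec'],p['tvec'])
    for q in ['tote','tote_bore','tote_bar','tote_foot','pin','park','nut1','cup','bite','model']:
        print(q,[(r['centre'],round(r['confidence'],2)) for r in models.recognise(p,q)][:4])
print(telemetry.get_obs()['clock'])
E
```

```text
pics
0.0 [ 0.28095786 -0.58502184  0.21455784] [[ 9.01400374e-01  4.32984636e-01 -1.29267438e-03]
 [ 4.32986540e-01 -9.01397328e-01  2.34815476e-03]
 [-1.48498299e-04 -2.67633818e-03 -9.99996408e-01]] 0.08565044409984038
side 1 [[509.76348059009774, 0.0, 319.7387419131649], [0.0, 509.76348059009774, 201.9041699142499], [0.0, 0.0, 1.0]] [-0.12273595  0.          0.          0.          0.        ] [ 0.22610877 -2.65234381  1.48297951] [0.56158701 0.15147748 1.09043452]
tote [([325.8, 220.5], 0.66)]
tote_bore [([324.0, 221.8], 0.81), ([368.1, 301.2], 0.64)]
tote_bar [([324.5, 221.2], 0.78)]
tote_foot [([324.2, 220.3], 0.91)]
pin [([365.9, 300.4], 0.5)]
park [([364.8, 316.6], 0.81)]
nut1 [([304.2, 225.1], 0.59), ([300.3, 209.6], 0.59)]
cup [([222.6, 313.0], 0.84)]
bite [([392.0, 168.5], 0.59), ([300.2, 211.4], 0.22)]
model [([320.0, 161.0], 0.55)]
top 2 [[442.09454349441336, 0.0, 313.0949477153813], [0.0, 442.09454349441336, 208.3596202990853], [0.0, 0.0, 1.0]] [0.01661385 0.         0.         0.         0.        ] [ 2.23071418 -1.97149603  0.20988955] [-0.10437397  0.57644084  1.11304373]
tote [([326.4, 216.4], 0.74)]
tote_bore [([326.5, 217.1], 0.91), ([438.4, 283.6], 0.31)]
tote_bar [([332.3, 213.8], 0.8)]
tote_foot [([327.7, 216.7], 0.77)]
pin [([207.7, 250.5], 0.57)]
park [([213.1, 252.0], 0.62)]
nut1 [([322.6, 186.2], 0.57), ([339.1, 199.3], 0.46), ([215.1, 253.2], 0.38), ([450.2, 208.9], 0.31)]
cup [([199.3, 154.8], 0.73), ([327.4, 219.5], 0.26)]
bite [([436.6, 284.9], 0.57)]
model [([449.7, 208.2], 0.64)]
1.1
```

View pics/side0.png

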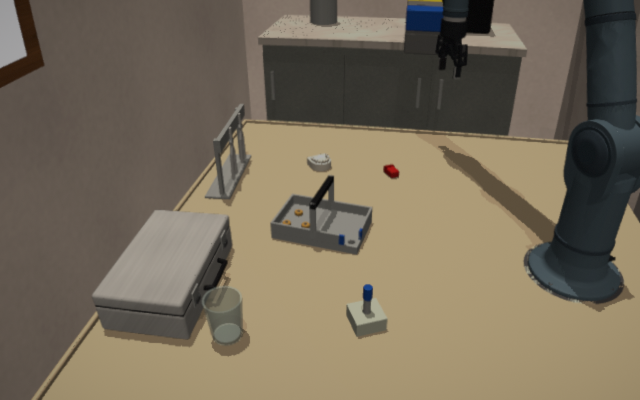

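View pics/top0.png

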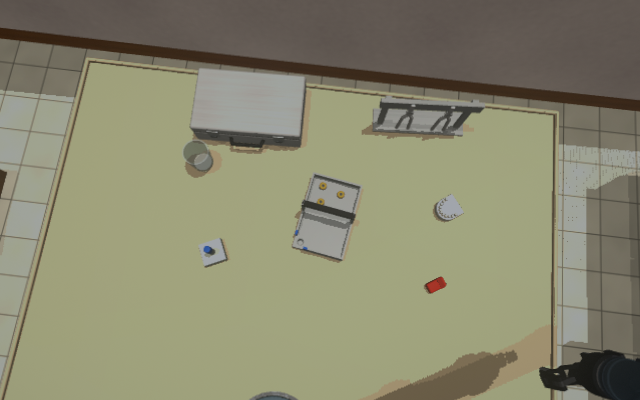

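```bash
python3 - <<'E'
import cv2
a=cv2.imread('pics/top0.png'); c=a[140:300,240:410]; cv2.imwrite('pics/top0z.png',cv2.resize(c,None,fx=4.4,fy=3.75*4.4/4.4,interpolation=3))
c=a[210:290,170:260]; 
b=cv2.imread('pics/side0.png'); cv2.imwrite('pics/side0z.png',cv2.resize(b[150:280,240:410],None,fx=4.4,fy=4.4,interpolation=3))
E
```

```text
(no output)
```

View pics/top0z.png

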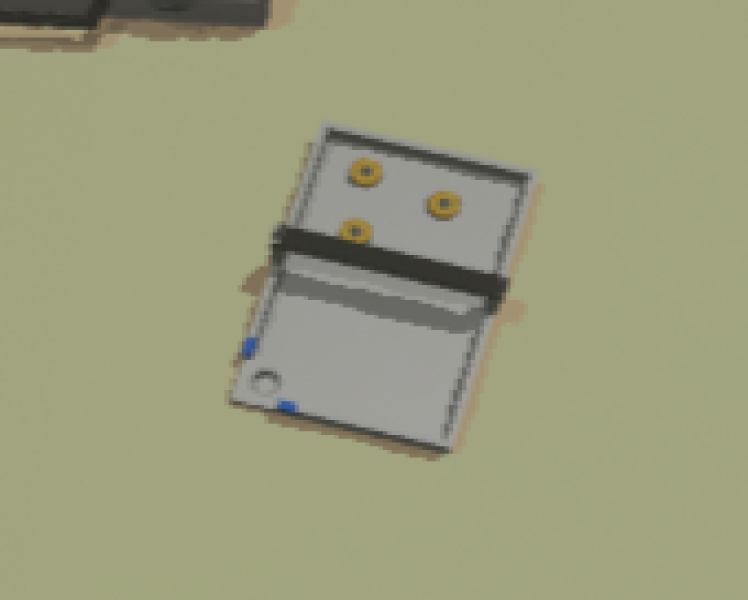

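View pics/side0z.png

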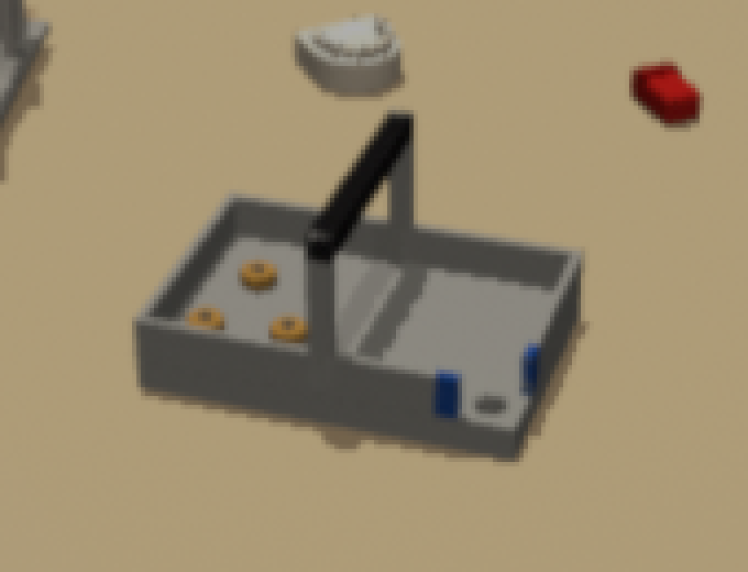

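The top view shows the tote with its spout at the lower left: bore near (300, 241), bar centre near (329, 210). The pin stands in the park block near (208, 250). In the side view the bore is near (351, 242) and the pin head near (368, 291). Next I'll fit the tote and pin poses.

```bash
cat > h.py <<'E'
import numpy as np, cv2
from scipy.optimize import least_squares
CAL={'side':(np.array([[509.76348059,0,319.73874191],[0,509.76348059,201.90416991],[0,0,1]]),np.array([-0.12273595,0,0,0,0]),np.array([0.22610877,-2.65234381,1.48297951]),np.array([0.56158701,0.15147748,1.09043452])),
'top':(np.array([[442.09454349,0,313.09494772],[0,442.09454349,208.3596203],[0,0,1]]),np.array([0.01661385,0,0,0,0]),np.array([2.23071418,-1.97149603,0.20988955]),np.array([-0.10437397,0.57644084,1.11304373]))}
def proj(c,P):
    K,D,r,t=CAL[c]; return cv2.projectPoints(np.atleast_2d(np.asarray(P,float)),r,t,K,D)[0][:,0]
def Rz(a): return np.array([[np.cos(a),-np.sin(a),0],[np.sin(a),np.cos(a),0],[0,0,1]])
def tote(p,L): return (Rz(p[2])@(np.atleast_2d(L)/1000.).T).T+[p[0],p[1],0]
def tri(uv):  # dict cam->pixel : 3d point
    f=lambda P: np.concatenate([proj(c,P)[0]-uv[c] for c in uv])
    s=least_squares(f,[0.5,0,0.05]); return s.x,s.fun
def blue(img,roi):
    x0,y0,x1,y1=roi; f=img[y0:y1,x0:x1].astype(int); m=(f[:,:,2]>f[:,:,0]+40)&(f[:,:,2]>f[:,:,1]+25)
    ys,xs=np.nonzero(m); return np.array([xs.mean()+x0,ys.mean()+y0]),len(xs),(xs.min()+x0,xs.max()+x0,ys.min()+y0,ys.max()+y0)
E
python3 - <<'E'
from h import *
T=lambda u,v:(240+u/4.4-.5,140+v/3.75-.5); S=lambda u,v:(240+u/4.4-.5,150+v/4.4-.5)
obs=[('top',(105,70,44),T(325,124)),('top',(105,-70,44),T(537,173)),('top',(-87,52,20),T(265,381)),('top',(-105,-70,44),T(453,446)),
('side',(-87,52,20),S(490,404)),('side',(-105,70,0),S(520,460)),('side',(-105,-70,44),S(580,252)),('side',(105,-70,44),S(232,197)),('side',(105,70,44),S(138,320)),('side',(105,70,0),S(141,388))]
f=lambda p: np.concatenate([proj(c,tote(p,l))[0]-uv for c,l,uv in obs])
s=least_squares(f,[0.5,0,-.3],loss='soft_l1'); print(s.x,np.degrees(s.x[2])); print(f(s.x).reshape(-1,2).round(2))
p=s.x; print('bore',tote(p,(-87,52,20)),'bar',tote(p,(0,0,108)))
print(tri({'top':obs[2][2],'side':obs[4][2]}))
top=cv2.imread('pics/top0.png')[:,:,::-1]; side=cv2.imread('pics/side0.png')[:,:,::-1]
bt=blue(top,(190,230,235,275)); bs=blue(side,(350,275,385,310)); print(bt,bs)
# expected centroid of visible head: sample silhouette
def headmask_c(c,xy,z0,yaw=0):
    a=np.linspace(0,2*np.pi,40); P=[[xy[0]+.009*np.cos(t),xy[1]+.009*np.sin(t),z] for t in a for z in (z0+.052,z0+.08)]
    h=cv2.convexHull((proj(c,P)*64).astype(np.int32)); M=cv2.moments(h); return np.array([M['m10']/M['m00'],M['m01']/M['m00']])/64
g=lambda q: np.concatenate([headmask_c('top',q,.01)-bt[0],headmask_c('side',q,.01)-bs[0]])
s=least_squares(g,[0.5,.2],diff_step=1e-3); print('pin',s.x,s.fun)
# overlay
for n,im in (('top',top),('side',side)):
    k=4; v=cv2.resize(im[:,:,::-1],None,fx=k,fy=k,interpolation=3)
    pts=[tote(p,[(x,y,z) for x,y in ((105,70),(105,-70),(-105,-70),(-105,70))]) for z in (0,44)]+[tote(p,[(0,70,115),(0,-70,115)])]+[tote(p,[(-87+8*np.cos(a),52+8*np.sin(a),20) for a in np.linspace(0,6.28,20)])]
    pts.append([[s.x[0]+.009*np.cos(a),s.x[1]+.009*np.sin(a),.09] for a in np.linspace(0,6.28,20)])
    pts.append([[s.x[0]+.008*np.cos(a),s.x[1]+.008*np.sin(a),.03] for a in np.linspace(0,6.28,20)])
    for q in pts: cv2.polylines(v,[((proj(n,q)+.5)*k).astype(np.int32)],True,(0,255,0),1)
    x0,y0=((190,160) if n=='top' else (250,170)); w=v[y0*k:(y0+145)*k,x0*k:(x0+190)*k] ; cv2.imwrite(f'pics/{n}_ov.png',w)
E
```

```text
[ 0.57600827 -0.07143814 -0.14890255] -8.531487438862976
[[-0.97 -0.82]
 [ 0.32 -0.62]
 [-0.    0.56]
 [-0.26  0.94]
 [ 0.68 -0.24]
 [-0.83  0.04]
 [ 0.97 -0.34]
 [-0.16 -1.09]
 [-0.51  0.02]
 [-0.05 -0.08]]
bore [[ 0.49768532 -0.00710685  0.02      ]] bar [[ 0.57600827 -0.07143814  0.108     ]]
(array([ 0.49924635, -0.00688359,  0.01930803]), array([-0.0022558 ,  0.02011393, -0.01678078, -0.0032705 ]))
(array([206.58974359, 248.82051282]), 39, (np.int64(203), np.int64(210), np.int64(246), np.int64(252))) (array([367.32142857, 291.90178571]), 112, (np.int64(364), np.int64(371), np.int64(285), np.int64(300)))
pin [0.44166606 0.22415307] [ 0.26348163  0.39551902 -0.27820963  0.29315178]
```

View pics/top_ov.png

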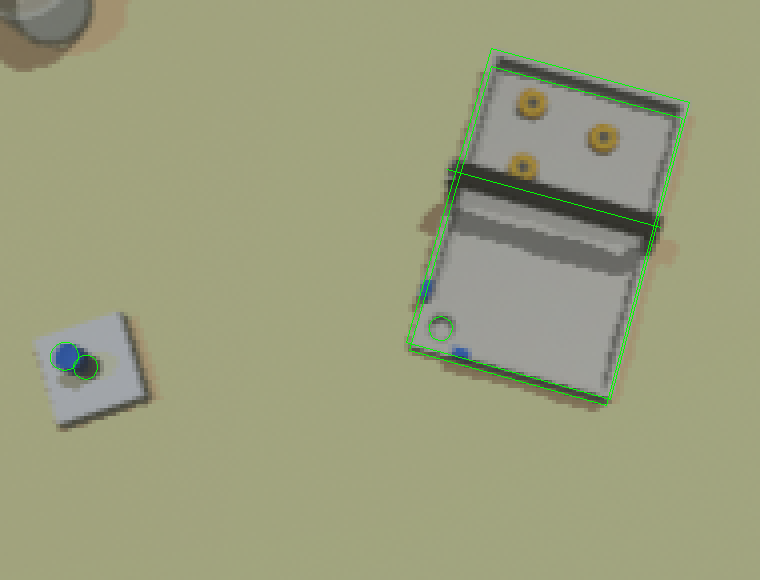

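View pics/side_ov.png

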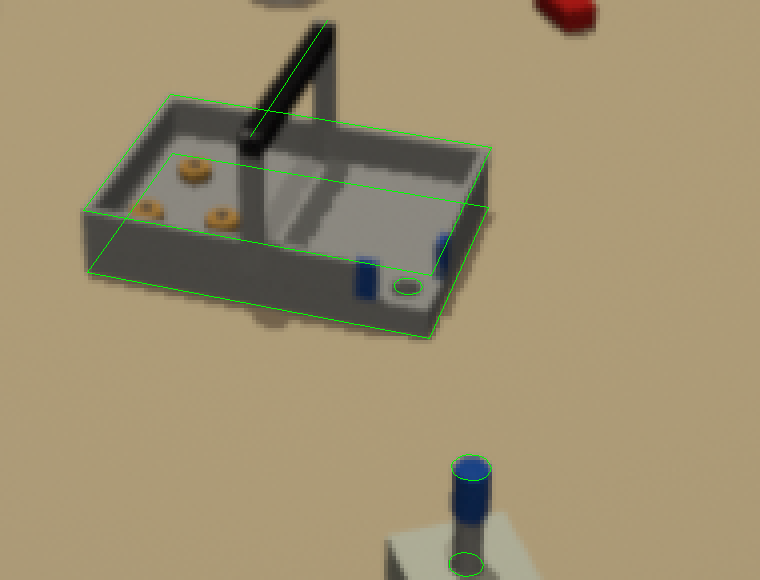

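```bash
python3 - <<'E'
from h import *
from workcell import manip
th=-.149; bar=np.array([.576,-.0714,.106])
def down(yx): # tool y along given horizontal angle
    y=np.array([np.cos(yx),np.sin(yx),0]); z=np.array([0,0,-1.]); return np.column_stack([np.cross(y,z),y,z])
from scipy.spatial.transform import Rotation as Rn
for a in (th,th+np.pi,th+np.pi/2,th-np.pi/2): 
    R=down(a)
    for pos in ([.4417,.2242,.074],[.4417,.2242,.2],[.499,-.007,.064],[.576,-.0714,.106]):
        q=manip.ik(pos,R); print(round(a,2),pos,None if q is None else np.round(q,2))
    # tilt: tote z axis leans to spout dir
    for T in (20,34):
        d=Rz(th)@np.array([-1,1,0])/2**.5; ax=np.cross([0,0,1],d); Rt=Rn.from_rotvec(ax*np.radians(T)).as_matrix()@R
        for pos in ([.576,-.0714,.28],[.6,-.0714,.28],[.65,-.1,.28]):
            q=manip.ik(pos,Rt); print('  tilt',T,pos,None if q is None else np.round(q,2))
E
```

```text
-0.15 [0.4417, 0.2242, 0.074] [ 0.31  0.48 -1.    2.04  0.52  0.9  -1.12]
-0.15 [0.4417, 0.2242, 0.2] [ 0.44  0.26 -1.11  1.94  0.27  1.1  -0.92]
-0.15 [0.499, -0.007, 0.064] [ 0.38  0.35 -0.51  2.05  0.24  0.79 -0.42]
-0.15 [0.576, -0.0714, 0.106] [ 0.44  0.42 -0.47  1.84  0.23  0.94 -0.28]
  tilt 20 [0.576, -0.0714, 0.28] [ 0.47  0.12 -0.63  1.86  0.43  1.06 -0.49]
  tilt 20 [0.6, -0.0714, 0.28] [ 0.46  0.17 -0.63  1.81  0.47  1.08 -0.51]
  tilt 20 [0.65, -0.1, 0.28] [ 0.46  0.28 -0.62  1.69  0.52  1.1  -0.49]
  tilt 34 [0.576, -0.0714, 0.28] [ 0.58  0.1  -0.86  1.97  0.76  1.02 -0.81]
  tilt 34 [0.6, -0.0714, 0.28] [ 0.55  0.16 -0.86  1.92  0.8   1.04 -0.83]
  tilt 34 [0.65, -0.1, 0.28] [ 0.52  0.26 -0.79  1.83  0.86  1.05 -0.8 ]
2.99 [0.4417, 0.2242, 0.074] [ 0.47  0.64 -1.24  2.04  0.73  1.01  1.85]
2.99 [0.4417, 0.2242, 0.2] [ 0.53  0.32 -1.23  1.94  0.34  1.12  2.16]
2.99 [0.499, -0.007, 0.064] [ 0.95  0.68 -1.24  2.03  0.78  1.01  2.31]
2.99 [0.576, -0.0714, 0.106] [-0.9   0.9   1.37  1.9  -0.96  1.22 -2.47]
  tilt 20 [0.576, -0.0714, 0.28] [ 0.98  0.26 -1.23  1.84  0.63  1.1
[... 1163 characters left out ...]
 -0.83  2.05  0.4   0.85 -2.6 ]
-1.72 [0.4417, 0.2242, 0.2] [ 0.34  0.22 -0.97  1.94  0.21  1.08 -2.44]
-1.72 [0.499, -0.007, 0.064] [ 0.26  0.33 -0.36  2.06  0.16  0.78 -1.93]
-1.72 [0.576, -0.0714, 0.106] [ 0.25  0.39 -0.24  1.85  0.11  0.92 -1.76]
  tilt 20 [0.576, -0.0714, 0.28] [ 0.51  0.12 -0.67  1.86  0.44  1.06 -2.07]
  tilt 20 [0.6, -0.0714, 0.28] [ 0.46  0.17 -0.63  1.81  0.47  1.08 -2.08]
  tilt 20 [0.65, -0.1, 0.28] [ 0.35  0.26 -0.48  1.7   0.48  1.08 -2.03]
  tilt 34 [0.576, -0.0714, 0.28] [ 0.96  0.22 -1.31  1.96  0.89  1.11 -2.46]
  tilt 34 [0.6, -0.0714, 0.28] [ 0.88  0.29 -1.26  1.92  0.95  1.15 -2.49]
  tilt 34 [0.65, -0.1, 0.28] [ 0.61  0.28 -0.9   1.82  0.9   1.08 -2.39]
```

The overlay matches both images to about 1 px. Now to grasp the pin.

```bash
cat >> h.py <<'E'
def down(yx):
    y=np.array([np.cos(yx),np.sin(yx),0]); z=np.array([0,0,-1.]); return np.column_stack([np.cross(y,z),y,z])
A=-.149; R0=down(A)
def shot(name):
    from workcell import cams
    o={}
    for n in ('top','side'):
        p=cams.grab_frame(n); o[n]=p['frame']; cv2.imwrite(f'pics/{name}_{n}.png',p['frame'][:,:,::-1])
    return o
def zoom(name,n,x0,y0,w=160,h=120,k=4):
    im=cv2.imread(f'pics/{name}_{n}.png'); cv2.imwrite(f'pics/{name}_{n}_z.png',cv2.resize(im[y0:y0+h,x0:x0+w],None,fx=k,fy=k,interpolation=3))
E
python3 - <<'E'
from h import *
from workcell import manip,telemetry
manip.move_ptp([.4417,.2242,.20],R0); print(telemetry.get_obs()['clock'])
manip.servo_line([.4417,.2242,.077],speed=.12,max_force=8)
o=telemetry.get_obs(); print(o['clock'],o['eef_pos'],o['wrist_force'])
shot('pre')
zoom('pre','top',150,190); zoom('pre','side',290,220)
E
```

```text
4.0
5.175 [0.44237305 0.22469293 0.07773477] [-0.37075832 -1.12725131  0.70217841]
```

View pics/pre_side_z.png

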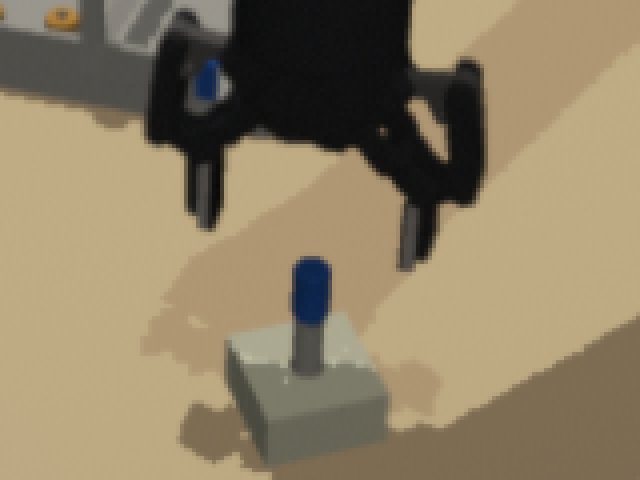

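View pics/pre_top_z.png

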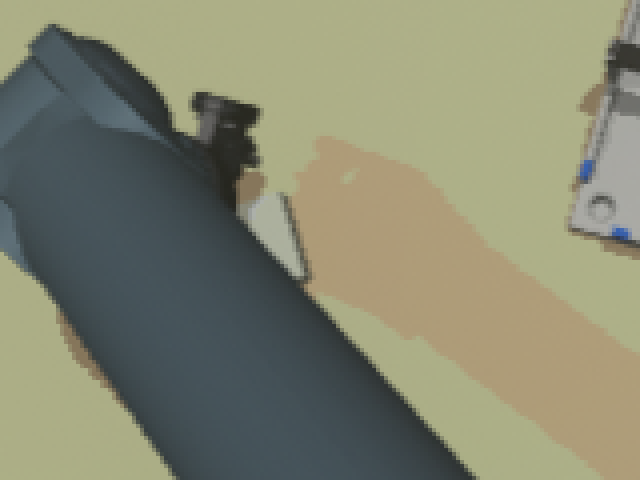

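```bash
python3 - <<'E'
from h import *
from workcell import telemetry
o=telemetry.get_obs(); R=np.array(o['orientation']); p=np.array(o['eef_pos']); print(R.round(3),o['width'],o['clock'])
for dz in (.017,.004,-.02):
  for s in (1,-1):
    P=p+R@[0,s*.0425,dz]; print(dz,s,(proj('side',P)[0]-[290,220])*4,(proj('top',P)[0]-[150,190])*4)
print('TCP',(proj('side',p)[0]-[290,220])*4)
for q in ((.4417,.2242,.09),(.4417,.2242,.062),(.4417,.2242,.03),(.4417,.2242,.0)): print((proj('side',q)[0]-[290,220])*4)
# camera position
for c in CAL:
    K,D,r,t=CAL[c]; Rm=cv2.Rodrigues(r)[0]; print(c,-Rm.T@t)
E
```

```text
[[ 0.149  0.989  0.002]
 [ 0.989 -0.149  0.001]
 [ 0.001  0.002 -1.   ]] 0.08530587463491138 5.275
0.017 1 [216.59793859 295.11956291] [253.24131424 175.92392805]
0.017 -1 [394.73788951 333.10709194] [211.71182836 301.60727137]
0.004 1 [217.12262508 274.07197586] [248.8385493  172.90180477]
0.004 -1 [396.68018852 311.89882881] [206.77312038 299.95548532]
-0.02 1 [218.10533516 234.33337641] [240.44773697 167.14254043]
-0.02 -1 [400.32585511 271.82884775] [197.35631271 296.80626406]
TCP [306.32561096 286.29749132]
[309.3613273  265.83891777]
[306.81186965 311.82425261]
[303.97148949 362.48147416]
[301.37822378 408.2118857 ]
side [0.3974257  0.93409124 0.70491078]
top [ 0.34084237 -0.06165418  1.20916068]
```

```bash
python3 - <<'E'
from h import *
p=np.array([.28096,-.58502,.21456]); y=np.array([.433,-.9014,-.0027])
for dz in (.03,.017,.004,-.02,-.05):
  for s in (1,-1):
    P=p+y*s*.0425+[0,0,-dz]; print(dz,s,proj('side',P)[0].round(1),proj('top',P)[0].round(1))
a=cv2.imread('pics/side0.png')[30:110,400:500]; b=cv2.imread('pics/top0.png')[330:400,530:630]
cv2.imwrite('pics/st.png',np.vstack([cv2.resize(a,(600,480),interpolation=3)])); cv2.imwrite('pics/tt.png',cv2.resize(b,(700,490),interpolation=3))
E
```

```text
0.03 1 [440.1  88.5] [563.6 354.9]
0.03 -1 [453.4  97.5] [528.1 367.7]
0.017 1 [440.5  84.4] [567.  355.5]
0.017 -1 [453.9  93.3] [531.  368.6]
0.004 1 [440.9  80.4] [570.4 356.3]
0.004 -1 [454.4  89.1] [533.9 369.4]
-0.02 1 [441.7  72.9] [577.  357.6]
-0.02 -1 [455.3  81.3] [539.6 371.2]
-0.05 1 [442.7  63.3] [585.7 359.5]
-0.05 -1 [456.4  71.3] [547.1 373.4]
```

View pics/st.png

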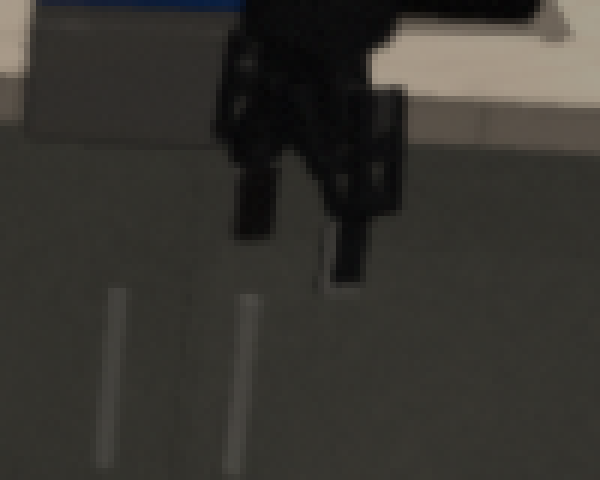

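View pics/tt.png

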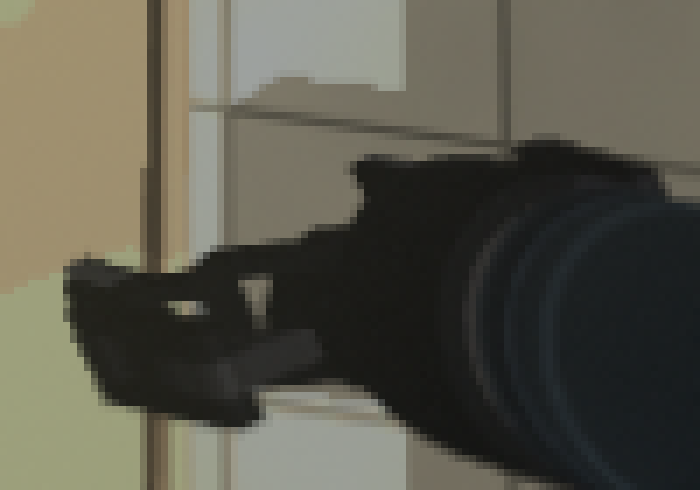

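The open fingertips show near (205, 226) and (405, 268) in the side crop. That is about 20–25 mm higher than their nominal position, just above the pin head. Going down 20 mm is safe under either reading, so I'll do that and check again.

```bash
python3 - <<'E'
from h import *
from workcell import manip,telemetry
print(manip.servo_line([.4417,.2242,.058],speed=.08,max_force=6))
o=telemetry.get_obs(); print(o['clock'],o['eef_pos'],o['wrist_force'])
shot('pre2')
zoom('pre2','top',150,190); zoom('pre2','side',290,220)
E
```

```text
False
5.6583 [0.44083011 0.22378903 0.05706486] [0.09868683 0.01276956 0.07549563]
```

View pics/pre2_side_z.png

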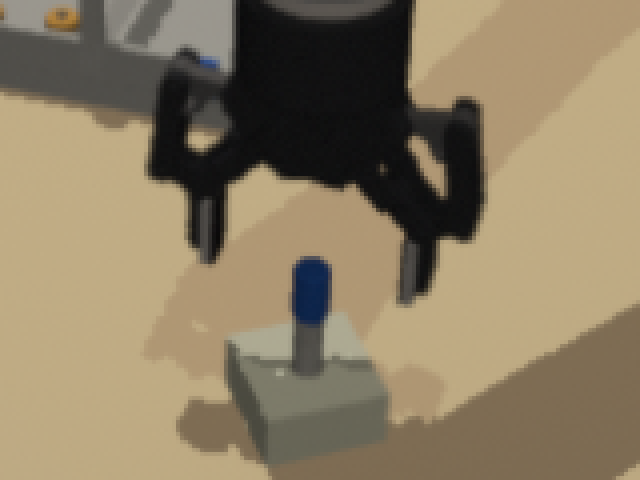

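```bash
python3 - <<'E'
from h import *
from workcell import manip,telemetry
manip.set_gripper(.030,25)
o=telemetry.get_obs(); print(o['clock'],o['eef_pos'],o['wrist_force'],o['width'])
shot('pre3')
zoom('pre3','top',150,190); zoom('pre3','side',290,220)
E
```

```text
6.3333 [0.44173645 0.22419326 0.05805473] [-0.10245817 -0.31552398  0.07530836] 0.02981247925068261
```

View pics/pre3_side_z.png

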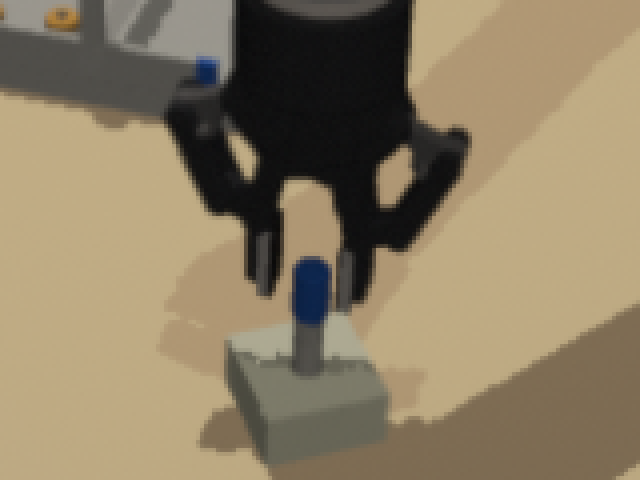

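View pics/pre3_top_z.png

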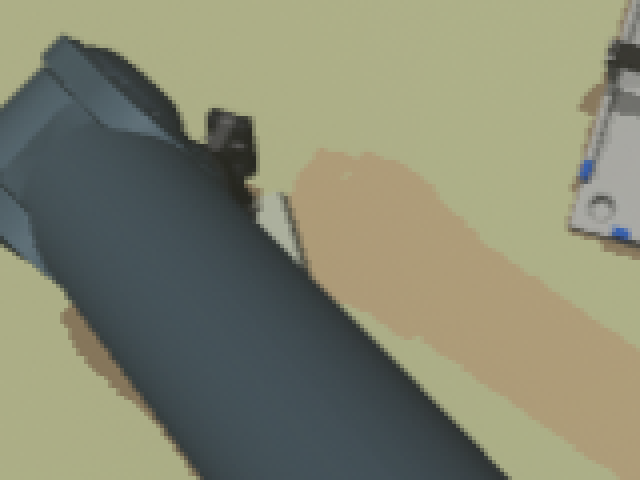

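```bash
python3 - <<'E'
from h import *
p=np.array([.4417,.2242,.058]); R=R0
for nm,off in (('nominal',[0,0,0]),('A z+',[0,0,.022]),('B y-',[0,-.026,0])):
  for dz in (.012,-.02):
   for dx in (-.011,.011):
    for s in (.015,.029): 
     P=p+R@[dx,s,dz]+off; print(nm,dz,dx,s,((proj('side',P)[0]-[290,220])*4).round(),((proj('top',P)[0]-[150,190])*4).round())
E
```

```text
nominal 0.012 -0.011 0.015 [280. 316.] [261. 225.]
nominal 0.012 -0.011 0.029 [252. 309.] [268. 205.]
nominal 0.012 0.011 0.015 [268. 346.] [230. 216.]
nominal 0.012 0.011 0.029 [239. 340.] [236. 196.]
nominal -0.02 -0.011 0.015 [283. 264.] [251. 219.]
nominal -0.02 -0.011 0.029 [254. 258.] [258. 198.]
nominal -0.02 0.011 0.015 [270. 294.] [218. 210.]
nominal -0.02 0.011 0.029 [241. 288.] [225. 189.]
A z+ 0.012 -0.011 0.015 [282. 280.] [254. 221.]
A z+ 0.012 -0.011 0.029 [253. 274.] [261. 200.]
A z+ 0.012 0.011 0.015 [270. 311.] [222. 212.]
A z+ 0.012 0.011 0.029 [240. 305.] [229. 191.]
A z+ -0.02 -0.011 0.015 [284. 228.] [243. 214.]
A z+ -0.02 -0.011 0.029 [255. 222.] [250. 193.]
A z+ -0.02 0.011 0.015 [272. 258.] [210. 205.]
A z+ -0.02 0.011 0.029 [242. 251.] [217. 184.]
B y- 0.012 -0.011 0.015 [286. 279.] [300. 230.]
B y- 0.012 -0.011 0.029 [258. 274.] [307. 209.]
B y- 0.012 0.011 0.015 [275. 309.] [269. 221.]
B y- 0.012 0.011 0.029 [246. 303.] [275. 201.]
B y- -0.02 -0.011 0.015 [289. 228.] [291. 224.]
B y- -0.02 -0.011 0.029 [260. 223.] [297. 203.]
B y- -0.02 0.011 0.015 [277. 257.] [258. 214.]
B y- -0.02 0.011 0.029 [248. 251.] [265. 194.]
```

```bash
python3 - <<'E'
from h import *
from workcell import manip,telemetry
print(manip.servo_line([.4417,.2242,.046],speed=.06,max_force=5))
o=telemetry.get_obs(); print(o['clock'],o['eef_pos'],o['wrist_force'],o['width'])
shot('pre4')
zoom('pre4','top',150,190); zoom('pre4','side',290,220)
E
```

```text
False
6.7833 [0.44102628 0.22389757 0.04524381] [ 0.20826126 -0.31128745  0.05080537] 0.029810805183485563
```

View pics/pre4_side_z.png

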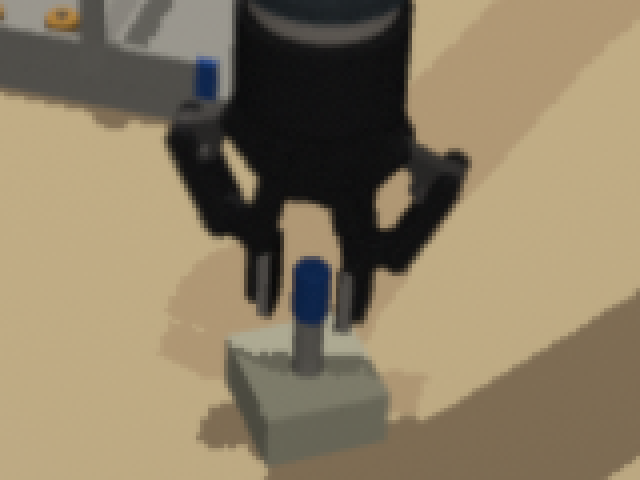

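Both pads now flank the blue head: tips at about (265, 315) and (343, 332) in the crop, head 262–322. Next: grip, lift, carry above the bore and look.

```bash
python3 - <<'E'
from h import *
from workcell import manip,telemetry
manip.set_gripper(.0,40)
o=telemetry.get_obs(); print(o['clock'],o['eef_pos'],o['wrist_force'],o['width'])
manip.servo_line([.4417,.2242,.10],speed=.12)
o=telemetry.get_obs(); print(o['clock'],o['eef_pos'],o['wrist_force'],o['width'])
b=tote((0.57713,-.0713,A),(-87,52,20))[0]; print(b)
manip.servo_line([.499,-.007,.100],speed=.22)
o=telemetry.get_obs(); print(o['clock'],o['eef_pos'],o['wrist_force'],o['width'])
shot('hov')
zoom('hov','top',220,160); zoom('hov','side',270,160)
E
```

```text
7.1417 [0.44179061 0.22432761 0.0461733 ] [-0.13188202  0.88015804 -0.24130582] 0.016413259051162497
7.7417 [0.44158646 0.22372103 0.09981468] [-0.5892557  -0.20818456 -0.86503267] 0.016730251792239605
[ 0.49881332 -0.00696107  0.02      ]
8.975 [ 0.49850105 -0.0052124   0.09990509] [-0.80286684  0.61082125  0.04363504] 0.016726616483205396
```

View pics/hov_side_z.png

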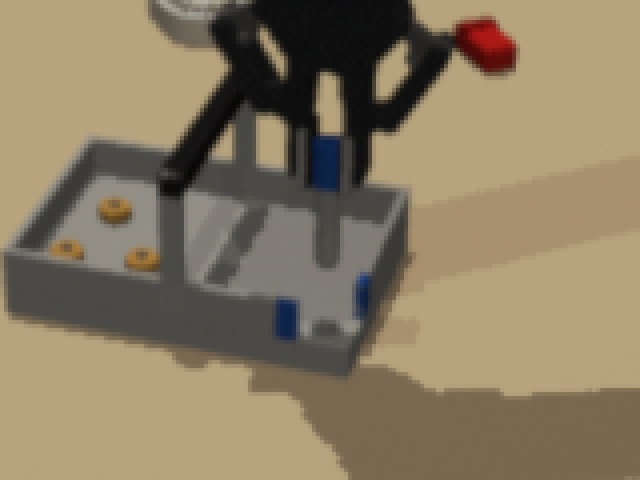

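View pics/hov_top_z.png

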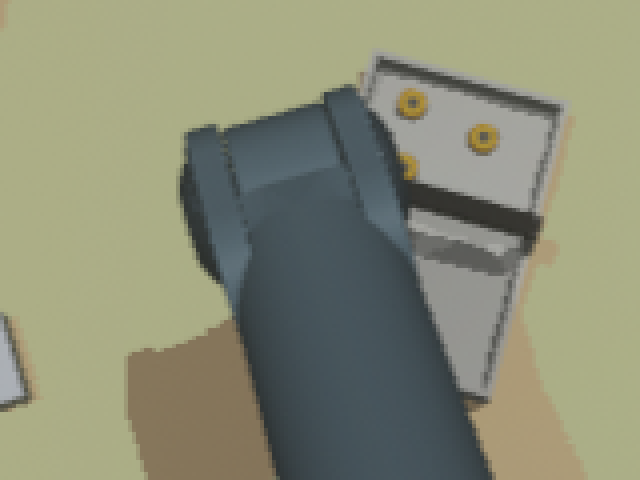

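```bash
cat >> h.py <<'E'
def circ(c,r,z): return [[c[0]+r*np.cos(a),c[1]+r*np.sin(a),z] for a in np.linspace(0,2*np.pi,40)]
def ov(name,cam,polys,x0,y0,w,h,k,out):
    im=cv2.imread(f'pics/{name}_{cam}.png'); v=cv2.resize(im[y0:y0+h,x0:x0+w],None,fx=k,fy=k,interpolation=cv2.INTER_NEAREST)
    for q in polys: cv2.polylines(v,[((proj(cam,q)+.5-[x0,y0])*k).round().astype(np.int32)],True,(0,255,0),1)
    cv2.imwrite(out,v)
E
python3 - <<'E'
from h import *
c=(.4985,-.0052); b=(.4988,-.0070)
ov('hov','side',[circ(c,.007,.0638),circ(c,.009,.0638+.052),circ(c,.009,.0638+.08),circ(b,.008,.02)],325,185,60,65,9,'pics/hov_ov.png')
E
```

```text
(no output)
```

View pics/hov_ov.png

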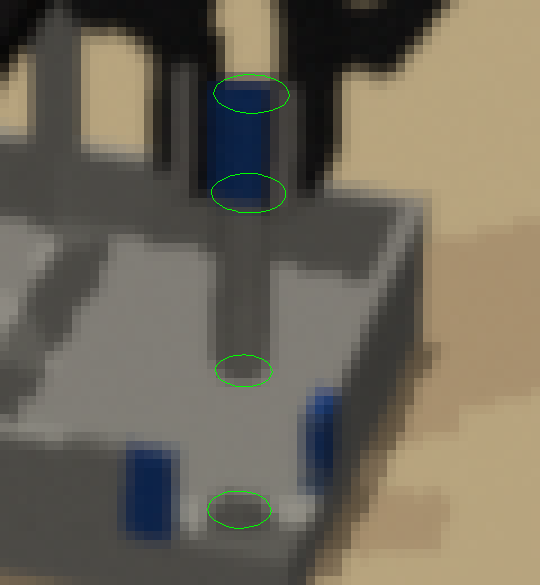

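```bash
python3 - <<'E'
from h import *
from workcell import manip,telemetry
c=np.array([.4988,-.0065])
manip.servo_line([*c,.060],speed=.08)
o=telemetry.get_obs(); print(o['clock'],o['eef_pos'],o['wrist_force'])
t0=o['clock']
ux=np.array([np.cos(A),np.sin(A)]); uy=np.array([-np.sin(A),np.cos(A)])
offs=[(0,0),(0,1.5),(1.5,0),(0,-1.5),(-1.5,0),(1.5,1.5),(-1.5,1.5),(1.5,-1.5),(-1.5,-1.5),(0,3),(3,0),(0,-3),(-3,0)]
for a,b in offs:
    p=c+(a*ux+b*uy)/1000
    if (a,b)!=(0,0): manip.servo_line([*p,.0585],speed=.05)
    hit=manip.servo_line([*p,.0405],speed=.04,max_force=7)
    o=telemetry.get_obs(); print(a,b,hit,round(o['clock'],2),o['eef_pos'].round(4),o['wrist_force'].round(1))
    if o['eef_pos'][2]<.050 or o['clock']>t0+6: break
shot('ins'); zoom('ins','side',270,160)
E
```

```text
9.725 [ 0.49864981 -0.00630293  0.05964042] [ 0.22076117  0.08693146 -0.41107101]
0 0 True 10.05 [ 0.5004 -0.0064  0.0528] [-0.5  0.7  6.2]
0 1.5 True 10.82 [ 0.4983 -0.0051  0.0401] [-0.9 -0.5  4.9]
```

View pics/ins_side_z.png

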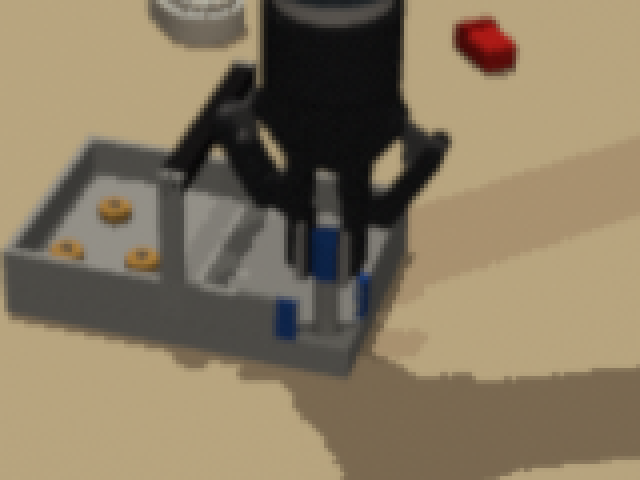

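The pin went in: TCP z is 0.040 with contact, which matches fully home, and the side view shows the head's lower edge level with the height expected. Releasing and moving over the bar.

```bash
python3 - <<'E'
from h import *
from workcell import manip,telemetry
manip.set_gripper(.050)
manip.servo_line([.4983,-.0051,.15],speed=.15)
o=telemetry.get_obs(); print(o['clock'],o['eef_pos'],o['wrist_force'],o['width'])
manip.servo_line([.5768,-.0695,.15],speed=.25)
manip.set_gripper(.060)
o=telemetry.get_obs(); print(o['clock'],o['eef_pos'],o['wrist_force'],o['width'])
shot('bar'); zoom('bar','side',250,140,190,140); zoom('bar','top',220,160)
E
```

```text
12.2167 [ 0.49738213 -0.00538205  0.14912483] [ 0.84771888  0.12657234 -0.36042175] 0.049941223511914004
13.0417 [ 0.57593126 -0.06834991  0.14986017] [-0.16139689  0.20753337 -0.32286854] 0.06026272640135692
```

View pics/bar_side_z.png

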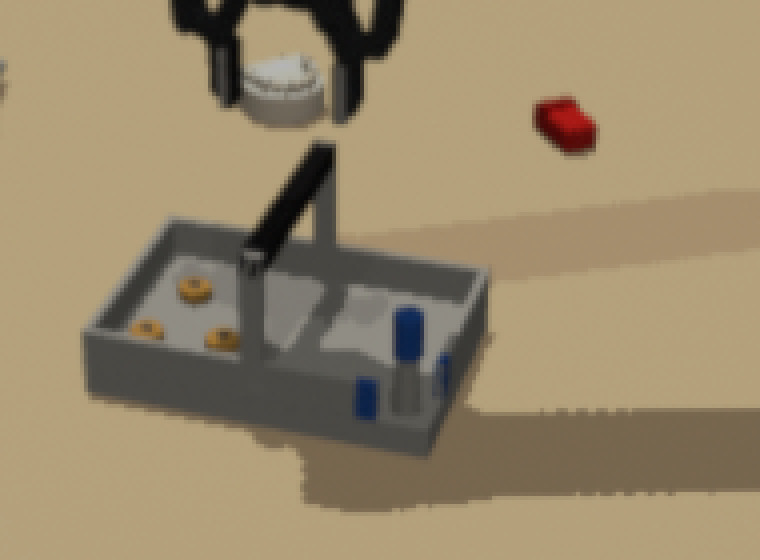

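View pics/bar_top_z.png

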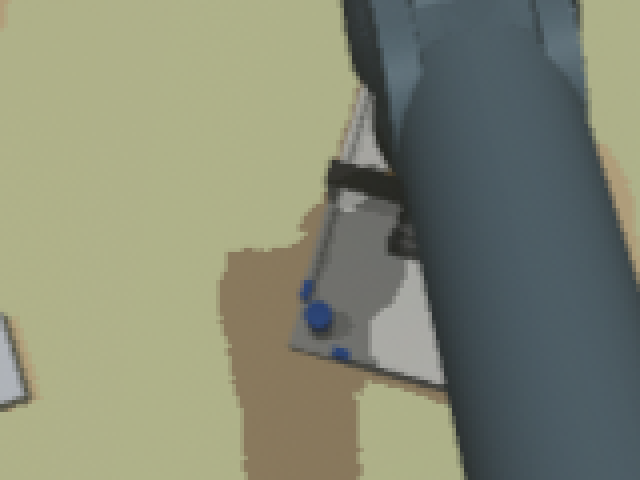

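```bash
python3 - <<'E'
from h import *
p=(0.5768,-.0695,A); b=tote(p,(-87,52,20))[0]
P=[circ(b,.007,.02),circ(b,.009,.056),circ(b,.009,.084)]+[tote(p,[(105,70,z),(105,-70,z),(-105,-70,z),(-105,70,z)]) for z in (0,44)]+[tote(p,[(-7,70,115),(7,70,115),(7,-70,115),(-7,-70,115)])]
ov('bar','side',P,262,165,115,95,7,'pics/bar_ov.png')
ov('bar','top',P,285,195,60,75,8,'pics/bar_ovt.png')
E
```

```text
(no output)
```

View pics/bar_ov.png

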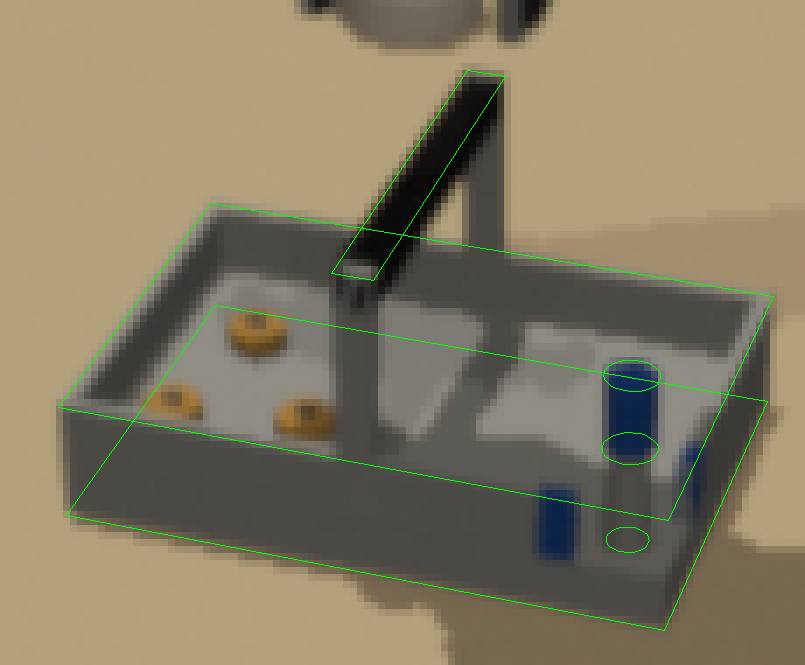

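View pics/bar_ovt.png

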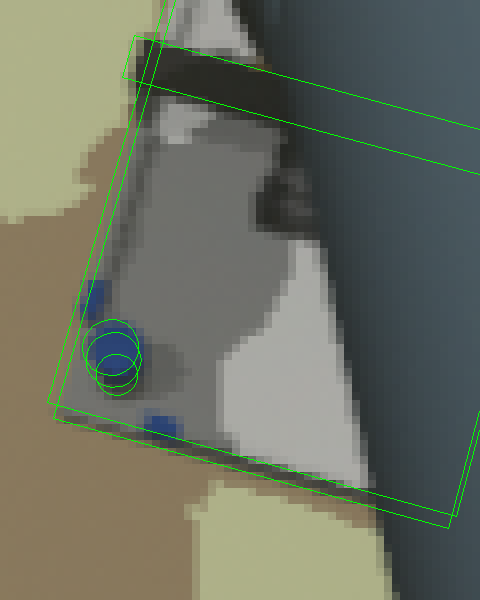

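```bash
python3 - <<'E'
from h import *
from workcell import manip,telemetry
print(manip.servo_line([.5768,-.0700,.076],speed=.12,max_force=8))
o=telemetry.get_obs(); print(o['clock'],o['eef_pos'],o['wrist_force'],o['width'])
manip.set_gripper(.035)
o=telemetry.get_obs(); print(o['clock'],o['eef_pos'],o['wrist_force'],o['width'])
shot('bar2'); zoom('bar2','side',250,140,190,140)
E
```

```text
False
13.9083 [ 0.57738704 -0.0697239   0.07643639] [-0.76466892  0.33957158  1.3362212 ] 0.05997466008350025
14.275 [ 0.57717566 -0.07010239  0.07654911] [-0.29905082 -0.02144831 -0.16011378] 0.03483131564657409
```

View pics/bar2_side_z.png

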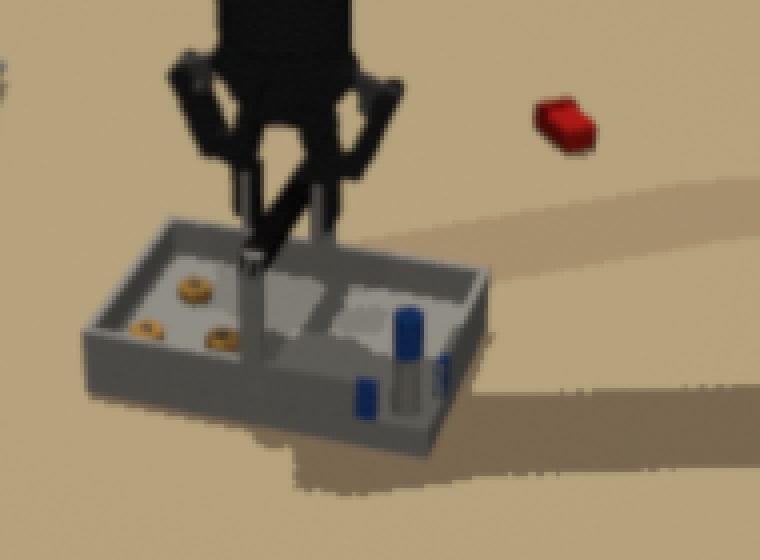

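Both pads straddle the middle of the bar at the right depth. Grip and lift.

```bash
python3 - <<'E'
from h import *
from workcell import manip,telemetry
manip.set_gripper(.0,110)
o=telemetry.get_obs(); print(o['clock'],o['eef_pos'],o['wrist_force'],o['width'])
p=o['eef_pos']
manip.servo_line([p[0],p[1],.24],speed=.10)
o=telemetry.get_obs(); print(o['clock'],o['eef_pos'],o['wrist_force'],o['wrist_torque'],o['width'])
shot('lift'); zoom('lift','side',220,60,200,150)
E
```

```text
14.7083 [ 0.57633159 -0.07002504  0.07633878] [-2.96113405 -1.05481129  5.17225873] 0.01211542531712426
16.5 [ 0.57579841 -0.07003786  0.23919044] [ 0.63189472 -0.0717389  -4.56796692] [-0.0302767   0.00299968  0.0898411 ] 0.011811997224462712
```

View pics/lift_side_z.png

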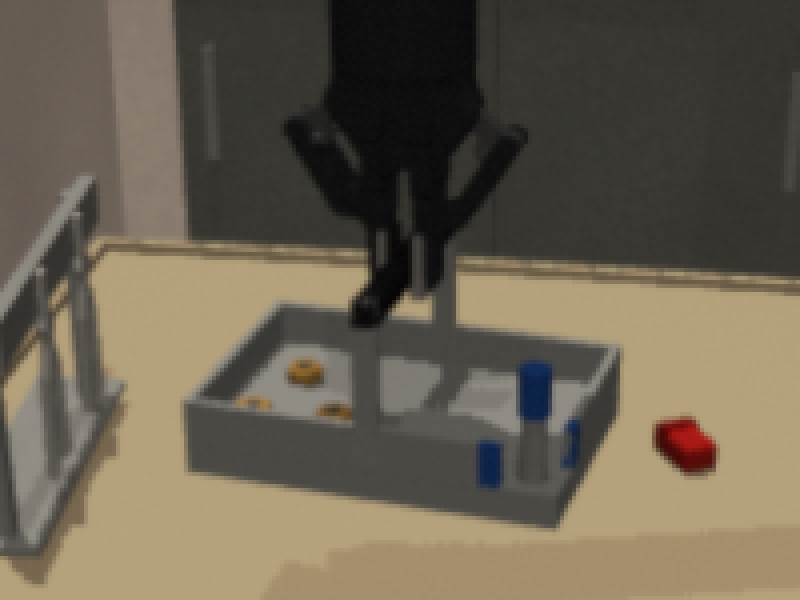

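```bash
cat >> h.py <<'E'
from scipy.spatial.transform import Rotation as Rn
def Rtilt(T,phi=135):
    d=Rz(A)@np.array([np.cos(np.radians(phi)),np.sin(np.radians(phi)),0]); return Rn.from_rotvec(np.cross([0,0,1],d)*np.radians(T)).as_matrix()@R0
E
python3 - <<'E'
from h import *
from workcell import manip,telemetry
x=.5763;y=-.07
for T,z in ((8,.25),(16,.26),(24,.27)):
    manip.servo_line([x,y,z],speed=.01,rot=Rtilt(T))
    o=telemetry.get_obs(); print(T,o['clock'],o['eef_pos'].round(4),o['wrist_force'].round(2),np.degrees(np.arccos(-o['orientation'][2][2])).round(1),o['width'])
shot('t24'); zoom('t24','side',220,60,200,150)
E
```

```text
8 17.75 [ 0.5763 -0.0703  0.2498] [-0.12 -0.27 -4.71] 8.0 0.011966745403995652
16 18.9 [ 0.5764 -0.0704  0.2599] [-0.32 -0.27 -4.82] 16.0 0.012131217082716837
24 20.05 [ 0.5764 -0.0703  0.27  ] [ 0.55  0.14 -3.53] 24.0 0.012070372627542255
```

View pics/t24_side_z.png

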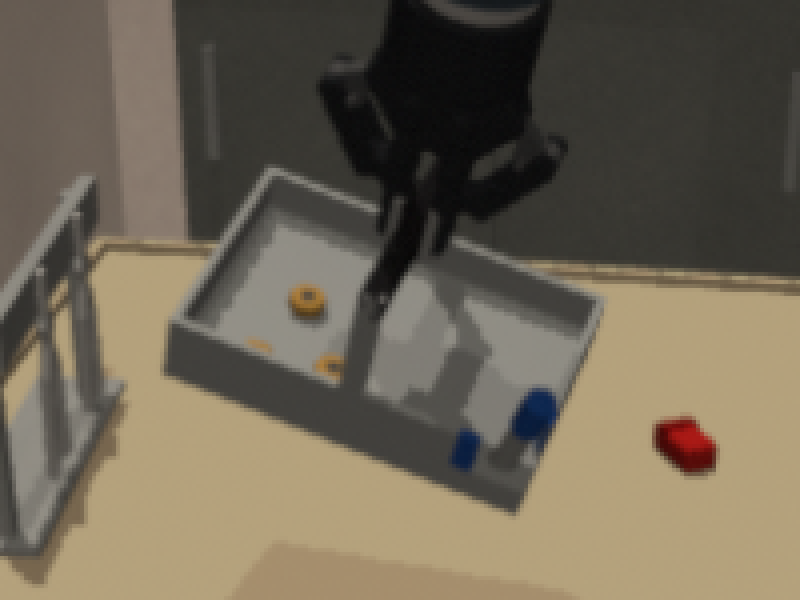

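The tote is at 24°, the pin leans within its play, and the nuts are starting to move. Going on to 34°.

```bash
python3 - <<'E'
from h import *
from workcell import manip,telemetry
x=.5763;y=-.07
for T,z in ((29,.275),(34,.28)):
    manip.servo_line([x,y,z],speed=.005,rot=Rtilt(T))
    o=telemetry.get_obs(); print(T,o['clock'],o['eef_pos'].round(4),o['wrist_force'].round(2),np.degrees(np.arccos(-o['orientation'][2][2])).round(1),o['width'])
manip.pause(1.0)
shot('t34'); zoom('t34','side',220,60,200,150); zoom('t34','top',220,140,200,150)
E
```

```text
29 21.3 [ 0.5764 -0.0702  0.275 ] [-0.19  0.02 -4.61] 29.0 0.011816472789185734
34 22.45 [ 0.5764 -0.0702  0.2801] [ 0.52  0.24 -4.32] 34.0 0.012091263381546405
```

View pics/t34_side_z.png

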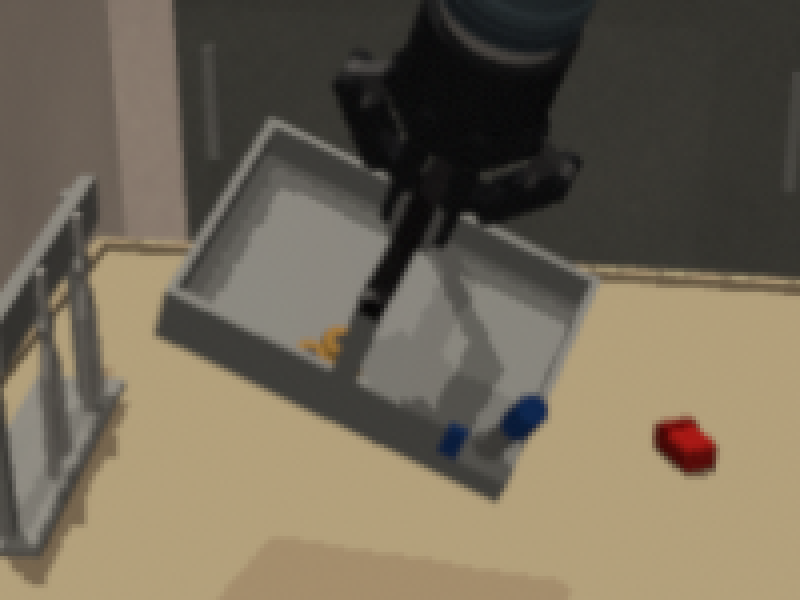

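View pics/t34_top_z.png

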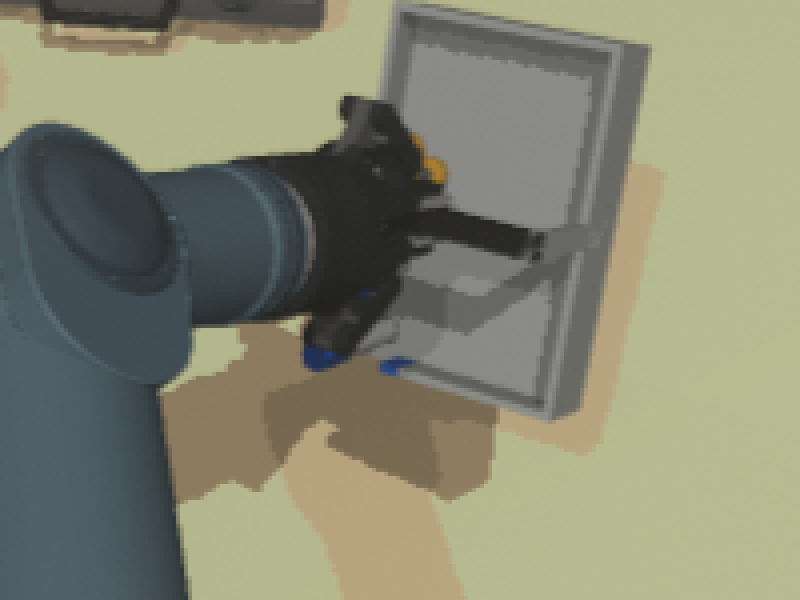

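The nuts have stopped together at the +y wall, just uphill of the post at about (325, 345) in the side crop. I'll turn the tilt direction more along the tote's −x.

```bash
python3 - <<'E'
from h import *
from workcell import manip,telemetry
x=.5763;y=-.07
for T,phi,z in ((34,148,.285),(34,160,.29)):
    q=manip.ik([x,y,z],Rtilt(T,phi)); print(q is not None)
    manip.servo_line([x,y,z],speed=.006,rot=Rtilt(T,phi))
    o=telemetry.get_obs(); print(T,phi,o['clock'],o['eef_pos'].round(4),o['wrist_force'].round(2),np.degrees(np.arccos(-o['orientation'][2][2])).round(1))
manip.pause(.5)
shot('u'); zoom('u','side',220,60,200,150); zoom('u','top',220,140,200,150)
E
```

```text
True
34 148 24.5333 [ 0.5764 -0.0698  0.285 ] [-0.18 -0.23 -4.79] 34.0
True
34 160 25.5167 [ 0.5763 -0.0698  0.29  ] [-0.21  0.54 -4.77] 34.0
```

View pics/u_side_z.png

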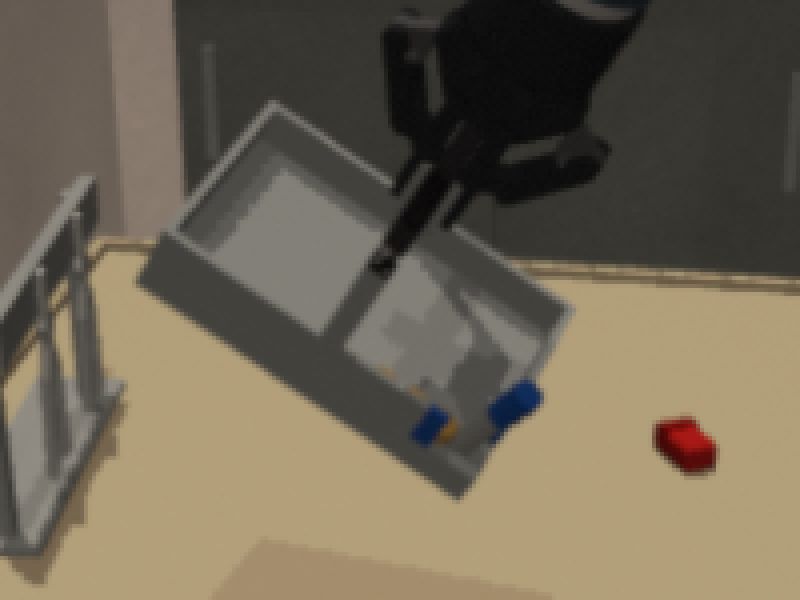

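View pics/u_top_z.png

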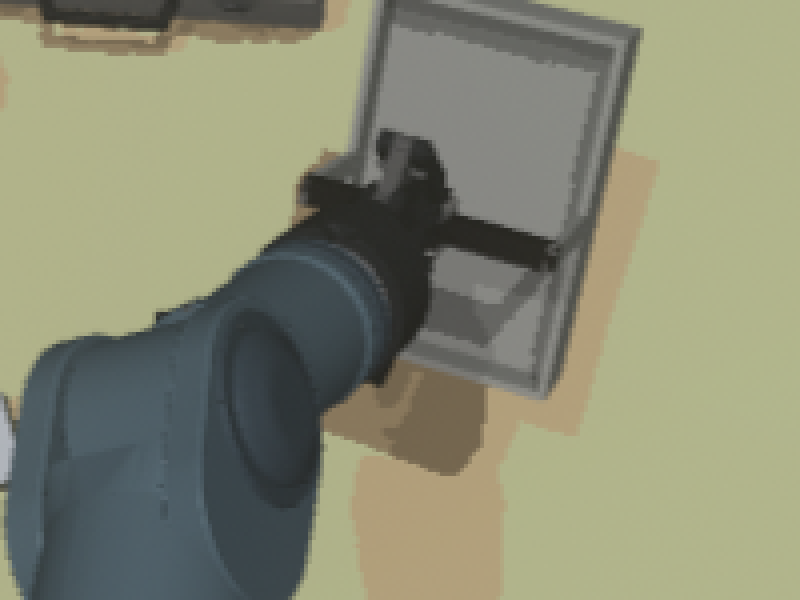

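The three nuts now sit in a row along the +y wall down to the pin: about (450, 430), (415, 390) and (385, 372) in the crop. To pack them tighter I'll swing the tilt direction slightly past −x, then back to the corner.

```bash
python3 - <<'E'
from h import *
from workcell import manip,telemetry
x=.5763;y=-.07
for T,phi,z in ((34,175,.294),(34,190,.298)):
    manip.servo_line([x,y,z],speed=.004,rot=Rtilt(T,phi))
    o=telemetry.get_obs(); print(T,phi,o['clock'],o['eef_pos'].round(4),o['wrist_force'].round(2))
manip.pause(.3)
shot('v'); zoom('v','side',220,60,200,150)
E
```

```text
34 175 27.2667 [ 0.5763 -0.0697  0.294 ] [ 0.78  0.02 -4.74]
34 190 28.4167 [ 0.5763 -0.0697  0.298 ] [-0.91  0.1  -3.86]
```

View pics/v_side_z.png

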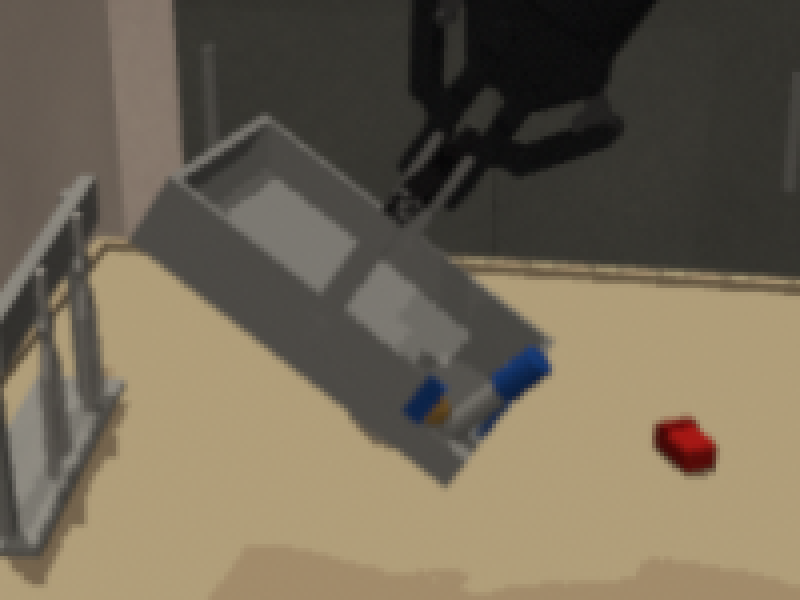

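```bash
python3 - <<'E'
from h import *
from workcell import manip,telemetry
x=.5763;y=-.07
for T,phi,z in ((34,172,.294),(34,153,.290),(34,135,.286)):
    manip.servo_line([x,y,z],speed=.004,rot=Rtilt(T,phi))
o=telemetry.get_obs(); print(T,phi,o['clock'],o['eef_pos'].round(4),o['wrist_force'].round(2))
manip.pause(.6)
shot('w'); zoom('w','side',220,60,200,150); zoom('w','top',220,140,200,150)
E
```

```text
34 135 32.2667 [ 0.5763 -0.0702  0.286 ] [-0.67 -0.75 -4.33]
```

View pics/w_side_z.png

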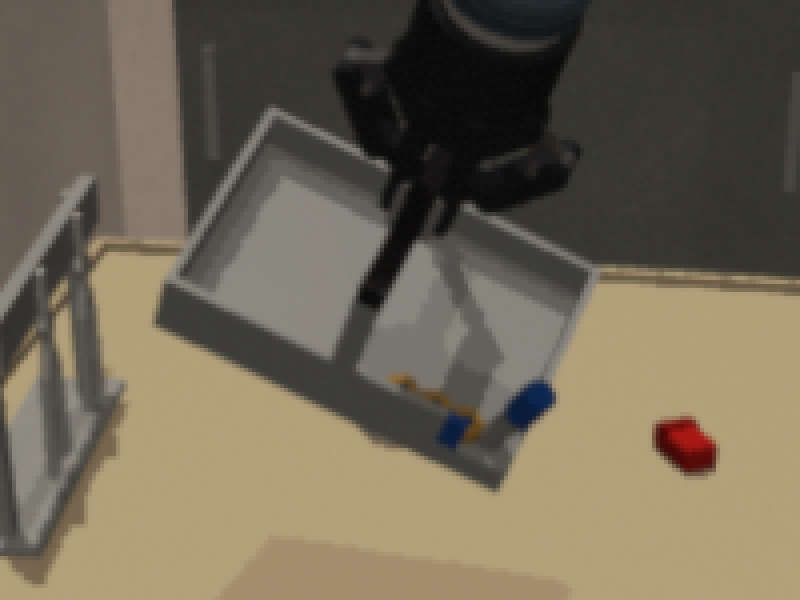

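View pics/w_top_z.png

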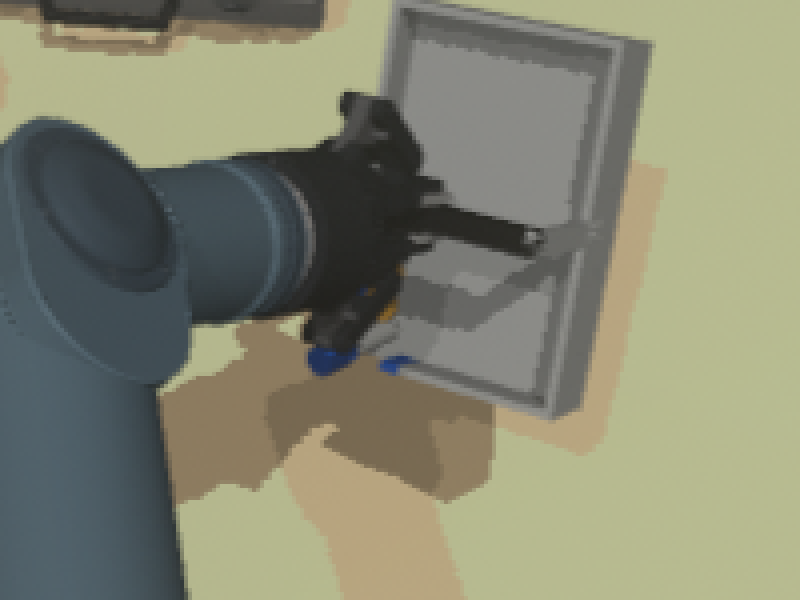

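```bash
cat >> h.py <<'E'
def totepix(cam,px,eef,T,phi,zt):
    Rt=Rtilt(T,phi)@R0.T@Rz(A); o=np.asarray(eef)+Rt@np.array([0,0,-.0763])
    f=lambda q: proj(cam,o+Rt@np.array([q[0],q[1],zt]))[0]-px
    return least_squares(f,[-.05,.05]).x*1000
E
python3 - <<'E'
from h import *
e=(.5763,-.0702,.286)
S=lambda u,v:np.array([220+u/4-.5,60+v/4-.5])
for n,uv,z in (('foot0',(497,490),0),('foot20',(507,462),.02),('wallend',(462,418),.044),('c-x-y44',(598,268),.044),('c+x+y44',(165,285),.044),('c+x-y',(272,110),.044),('nA',(472,422),.029),('nB',(440,400),.029),('nC',(403,380),.029)):
    print(n,totepix('side',S(*uv),e,34,135,z).round())
im=cv2.imread('pics/w_side.png'); cv2.imwrite('pics/wz.png',cv2.resize(im[140:190,300:370],None,fx=10,fy=10,interpolation=3))
E
```

```text
foot0 [-103.   68.]
foot20 [-101.   62.]
wallend [-68.  66.]
c-x-y44 [-101.  -69.]
c+x+y44 [105.  73.]
c+x-y [105. -68.]
nA [-74.  55.]
nB [-53.  51.]
nC [-30.  50.]
```

View pics/wz.png

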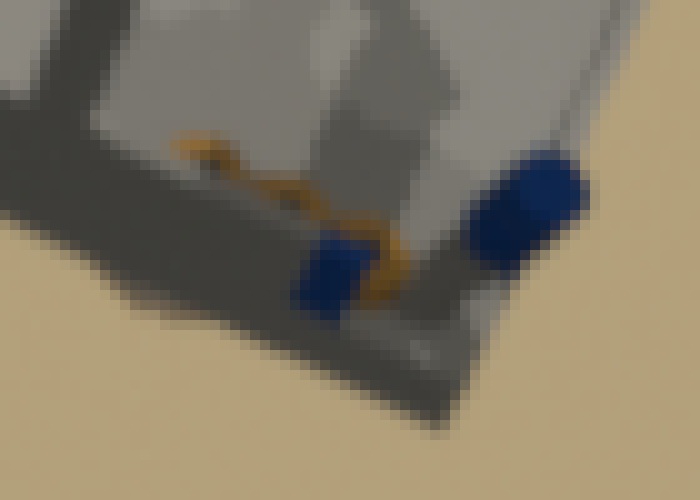

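The row lies at about 17, 37 and 57 mm from the bore, touching the pin. There is time for one stronger swing to pack them tighter.

```bash
python3 - <<'E'
from h import *
from workcell import manip,telemetry
x=.5763;y=-.07
print([manip.ik([x,y,z],Rtilt(34,p)) is not None for p,z in ((205,.294),(110,.286),(120,.286))])
for T,phi,z in ((34,170,.290),(34,205,.294)):
    manip.servo_line([x,y,z],speed=.0035,rot=Rtilt(T,phi))
manip.pause(.1)
o=telemetry.get_obs(); print(T,phi,o['clock'],o['eef_pos'].round(4),o['wrist_force'].round(2))
shot('x'); zoom('x','side',220,60,200,150)
E
```

```text
[True, True, True]
34 205 35.65 [ 0.5763 -0.0695  0.2941] [-0.03  0.15 -4.59]
```

View pics/x_side_z.png

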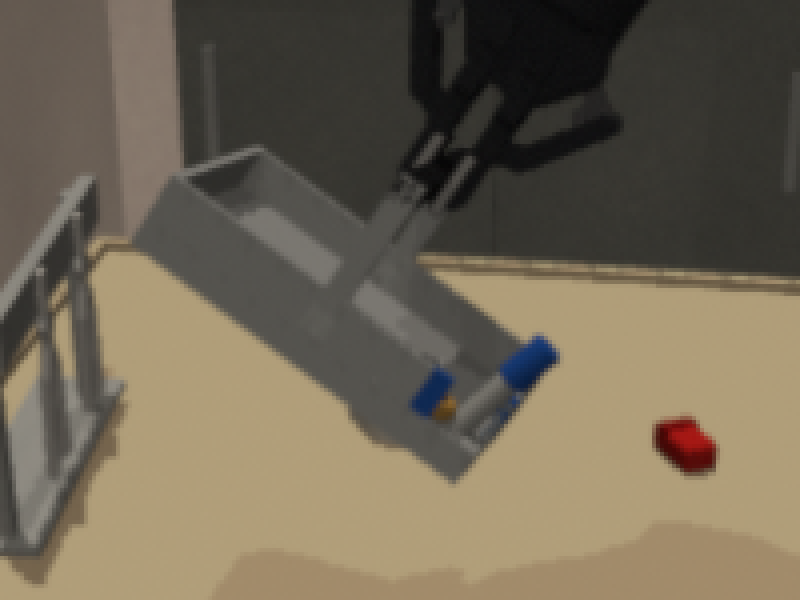

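```bash
python3 - <<'E'
from h import *
from workcell import manip,telemetry
x=.5763;y=-.07
for T,phi,z in ((34,165,.290),(34,128,.286)):
    manip.servo_line([x,y,z],speed=.0035,rot=Rtilt(T,phi))
manip.pause(.3)
o=telemetry.get_obs(); print(T,phi,o['clock'],o['eef_pos'].round(4),o['wrist_force'].round(2))
shot('y'); zoom('y','side',220,60,200,150)
im=cv2.imread('pics/y_side.png'); cv2.imwrite('pics/yz.png',cv2.resize(im[130:195,290:370],None,fx=9,fy=9,interpolation=3))
E
```

```text
34 128 38.6333 [ 0.5762 -0.0703  0.2862] [ 0.2  -0.58 -4.29]
```

View pics/yz.png

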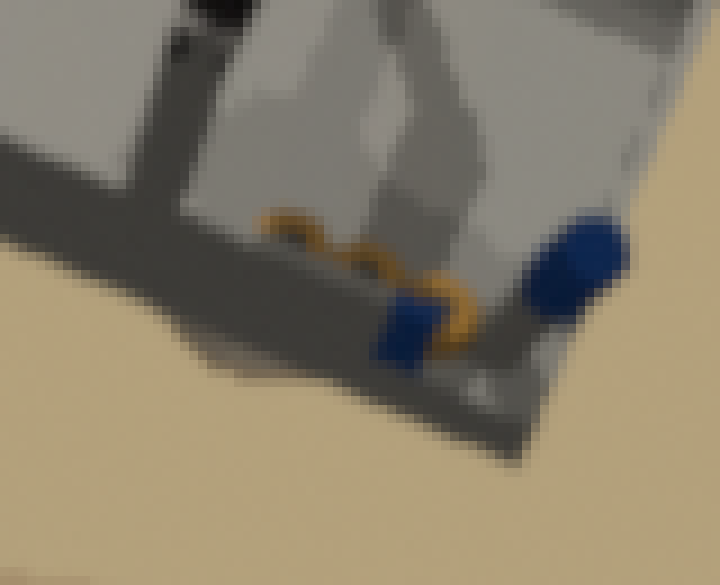

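All three nuts are in contact, in a row ending at the pin: about (455, 310), (370, 260) and (295, 228) in the zoom. The row survived two swings, and at 38.7 s there is no time for another safe one. Handing in.

```bash
python3 - <<'E'
from workcell import manip,telemetry
o=telemetry.get_obs(); print(o['clock'],abs(o['qvel']).max(),o['width'])
print(manip.close_job())
E
```

```text
38.7333 0.0073261932932683765 0.01209128535282638
the job is handed in; nothing more can be done
None
```

I handed the job in at 38.7 s with the arm still, holding the tote tilted 34° with its open corner down. The three nuts are gathered at the pin, but as a row along the wall rather than a tight cluster.

- **Pin:** it went in on the second try. The tool stopped at z = 0.040 m with contact, which matches fully home, and the side picture taken after release agreed. I let go of it while the tote stood on the cart.
- **Lift:** I took the tote by the middle of the bar with 110 N. By my calculation the lowest corner stays about 10 cm above the cart.
- **Nuts:** a plain 34° tilt towards the corner left them stuck beside the post. Turning the tilt direction towards the tote's −x brought all three down, and none were lost.
- **Final position:** the nuts touch one another along the +y wall, with the first against the pin. In tilted pictures before the last swing their centres measured about 17, 37 and 57 mm from the bore; the last picture shows the same row. Two extra swings to pack them tighter did not change this, and there was no time left for another.
- **Disagreement:** in the pictures the fingers sat roughly 20–30 mm higher than the reported tool position and the tool data imply. I set the grasp heights by the images instead, and both grasps held.
- **Bystanders:** I planned the moves well clear of the cup, bite block and model. The red block looked unmoved in the side pictures, and I saw no contact with the others, but I did not measure their positions again at the end.

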